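# Put the biscuit stamp away in the swivel caddy

### The arm

A 6-joint arm with a two-finger parallel gripper is mounted at the origin on the work surface. World frame = base frame: x ahead of the robot, y to its left, z up, the work surface at z = 0. Lengths are in mm, angles in rad, forces in N, time in s.
With the tool pointing down it reaches from about 275 to 750 mm from the base axis. Payload 10.2 kg.
Tool frame: the origin (TCP) lies between the finger pads; the fingertips stand 17 mm ahead of it and the grasp point (between the pads) lies 2 mm behind it; z points along the fingers, y is the line along which they close (so a half turn about z gives the same grasp; the last joint's range is limited). The gripper opens to 88 mm and grips with 3 to 60 N. Pads are 18 mm wide; open, the fingers measure 123 mm over their backs; the gripper's body (75 mm by 187 mm) begins 45 mm behind the grasp point.
Start: joints at [1.057, 0.313, 1.498, -0, 1.331, -0.223], TCP at [150.54, 502.96, 232.92] pointing down, gripper open.
Joint ranges: [-2.94, 2.94], [-0.97, 2.17], [0.19, 2.56], [-1.23, 4.37], [0.02, 3.11], [-2.88, 2.88]. Speed limits (rad/s): [2.39, 2.39, 3.01, 3.14, 3.14, 3.14].

### API

Orientations are given as a rotation vector (axis times angle).
In Python, from rig import get_obs, camera, finish_job gives the robot as it stands. The module is installed in compiled form; this text tells all that it offers.
- The arm moves only by the shell command python3 -m jog 'ROWS' [FORCE]. ROWS is JSON, a list of rows, each a list of 3 entries, a list of its own where there are three numbers: the opening, from -1 (shut) to 1 (fully open), then the shift along the tool's x, y, z normalised to -1 to 1, where 1 is 200 mm, then the turn, a rotation vector about the tool's x, y, z normalised to -1 to 1, where 1 is 90 degrees. In form: [[claw, [tx, ty, tz], [wx, wy, wz]], ...]. A call has 1 to 12 rows; each row is the pose to reach, as a shift and turn from the pose commanded when the call began, along the tool's axes at that moment; what a row does not reach only later rows make up. A row lasts 1/8 s, in which the tool goes at most 62.5 mm and 10.7 degrees, less where a joint would pass 70% of its speed; a pose out of reach is approached as far as the arm can. A call with a number of a shift or a turn outside -1 to 1 is refused whole. A call with a gripper value outside its range is refused whole. The fingers move at their own pace and stop on an object; FORCE is the grip in N (left out, the last holds). Time passes only in rows, so rows that repeat a pose let the fingers close. It gives the time, the measured TCP pose, the force, the opening and the grip force at its end, in the units of the state.
- get_obs(): the state, without advancing time (a new reading comes with each control period).
- camera(name): name is "side" or "top"; returns a dict with "color" (420x560x3 uint8, red, green, blue), "fx", "fy", "cx", "cy" (pixels), "R" (3x3) and "t" (3): a world point X has camera coordinates R X + t. Camera axes: x right, y down, z forward; pixel columns grow to the right and rows downward; lengths in mm; the calibration is good to about 2 mm. A picture is of the moment at which its call begins. There is no depth.
- finish_job(): hands the job in; it is judged then, once.
The state is a dict: "t": time; "joint_pos": joint angles; "dq": joint speeds; "joint_efforts": joint torques, N m; "tcp_pos": TCP position; "tcp_rot": TCP orientation; "force": force on the tool from outside, world axes, zero at the start; "moment": the same for the moment, N m; "gripper_width": finger opening in mm; "grip_force": force on a finger pad.
Only numpy, scipy, OpenCV 4.12 (cv2) and the standard library are available. Lean on these libraries where they do the work, as an engineer would, in place of code of your own. Each camera call takes 0.05 s, during which the arm holds its last target. There are 200 camera calls.

### The job

Put the wooden biscuit stamp away in the bamboo caddy: swing the caddy's top tray well clear to the left (it turns on its pin when pushed near its free front corner), set the stamp down upright, not dropped, on the floor of the empty rear compartment underneath, then swing the top tray back until it sits square over the caddy again. Leave the biscuits, cups and other things on the table undisturbed.

Things in the scene. Friction and masses are not known exactly. Their poses are not given: they have to be found in the camera images.
- rack: Fixed chrome wire shelf over the rear half of the caddy: an upright gripper cannot reach there, it must lean in from the front, tips leading. Board 210 x 660 mm, underside 280, top 292 mm up; jars stand on it from 70 mm behind its front edge. Origin on the table below the middle of the board's front edge; x points under the shelf, y left. 12 mm legs at the board's corners (y +-330 mm).
- caddy: Fixed lower tier of a two-tier bamboo caddy, 160 (x) x 200 (y) mm, walls 9 mm, rim 66 mm up. Origin on the table below the swivel pin in its front left corner; x to the back, under the shelf, y left. Outside: x -15 to 145, y -185 to 15 mm. The front compartment is full of tubs (to 50 mm up); a divider 44 mm high at x 52 to 58; the rear one (inside x 58 to 136, y -176 to 6 mm) is empty.
- rear_floor (a point): Middle of the rear compartment's floor, 8 mm above the table; same axes as the caddy.
- top_tray (a joint): Turn of the top tray on the vertical pin, rad: 0 = square over the lower tier, growing as it swings out to the left (1.57 = quarter turn, tier uncovered). Swings on past 0, from -0.5 to 2.1; stays where left (friction 0.1 N m: 1 N near a corner). Same outline about the pin as the lower tier; outer walls 68 to 102 mm up; tubs and paper fixed inside, below its rim; nut on the pin to 110 mm.
- corner_right (a point): Top tray's front right corner (outside, 85 mm above the table), at x -15, y -185 mm from the pin when closed; moves with the tray. Pushing the front wall near this corner, away from the robot and round, opens the tray.
- corner_back (a point): Top tray's rear left corner (outside, 85 mm above the table), at x 145, y 15 mm from the pin when closed; moves with the tray. Pushing the outside of the left wall near this corner closes the tray; once open, that wall faces the robot.
- stamp: Wooden biscuit stamp standing upright on the serving tray beside two biscuits: round foot 56 mm across, 14 mm high (a 37 mm bead up to 18 mm), straight round handle 30 mm across, top 52 mm above its underside. Origin at the middle of its underside, z up. 50 to 100 g.
- serving_tray: Black serving tray, 200 mm (x) by 270 mm (y), floor 5 mm above the table, rim 18 mm. Origin at the middle of its underside. Four decorated biscuits, 17 mm high, lie fixed along its side nearest the robot. Fixed.
- biscuit_a: Square cream biscuit 58 x 58 x 12 mm, loose on the serving tray. Origin at the middle of its underside. Bystander.
- biscuit_b: Same biscuit as biscuit_a. Bystander.
- cup_a: Dark brown cup, 68 mm in diameter, 85 mm high, origin at the middle of its underside. Stands under the rack, to the right of the caddy. Bystander.
- cup_b: Dark brown cup, 76 mm in diameter, 80 mm high, origin at the middle of its underside, on the left of the table. Bystander.
- sugar_tub: White round tub, 72 mm in diameter, 45 mm high, origin at the middle of its underside, near the robot. Bystander.
- spatula: Spatula with a dark handle, about 200 mm long, lying on the table near the robot, to its left. Bystander.
- bowl: Steel bowl, 150 mm in diameter, 55 mm high, origin at the middle of its underside, far right. Bystander.
There are look-alikes about, which are no part of the job. Of the things like the stamp, leave any that is purple; of the rest the smaller one is meant.

How it is judged:
By the outcome, as a careful person would: the job done as asked, in the order asked, and still so for the second after the job is handed in, with the robot touching nothing.
It also fails if it takes over 72 s, if anything falls off the work surface, if the arm or the gripper's body presses on something with over 40 N, if the wrist force passes 120 N, or if a joint passes its speed limit or range.

## Working session

There is one attempt and no reset: what is moved stays moved. The work goes in short steps, Python scripts to look and compute and a shell command to move; the robot and the scene stay as the last step left them, time stands still between calls to the robot, and variables do not carry over. Pictures are saved under pics/ and viewed, at most 10 in all, crops included, and the job is handed in when it is done.

```bash
mkdir -p pics; python3 - <<'E'
from rig import get_obs,camera
import cv2,pickle
o=get_obs();print({k:o[k] for k in('t','tcp_pos','tcp_rot','force','gripper_width')})
for n in('side','top'):
    c=camera(n);pickle.dump(c,open(f'pics/{n}0.pkl','wb'));cv2.imwrite(f'pics/{n}0.png',cv2.resize(c['color'][...,::-1],(800,600),interpolation=cv2.INTER_CUBIC))
    print(n,c['fx'],c['fy'],c['cx'],c['cy'],c['R'],c['t'])
E
```

```text
{'t': 0.0, 'tcp_pos': array([150.4128788 , 502.72959288, 232.36277971]), 'tcp_rot': array([-4.55089942e-01, -3.10798585e+00,  1.88642020e-03]), 'force': array([ 0.60092682, -0.30552645, -0.28123907]), 'gripper_width': 87.89842931207865}
side 382.65060636284966 382.65060636284966 280.5064868363247 209.40474339898327 [[ 0.83501237 -0.55018006  0.0074995 ]
 [-0.37186456 -0.57432262 -0.72929437]
 [ 0.40555035  0.60618102 -0.68415896]] [-394.4131994   227.76167612 1084.65782294]
top 528.836257789649 528.836257789649 271.10832863126825 204.20252517477184 [[-0.01408288 -0.9999003   0.00103298]
 [-0.99217557  0.0138459  -0.12408033]
 [ 0.12405365 -0.0027723  -0.99227164]] [   2.92955785  467.2541284  1730.57731903]
```

View pics/side0.png

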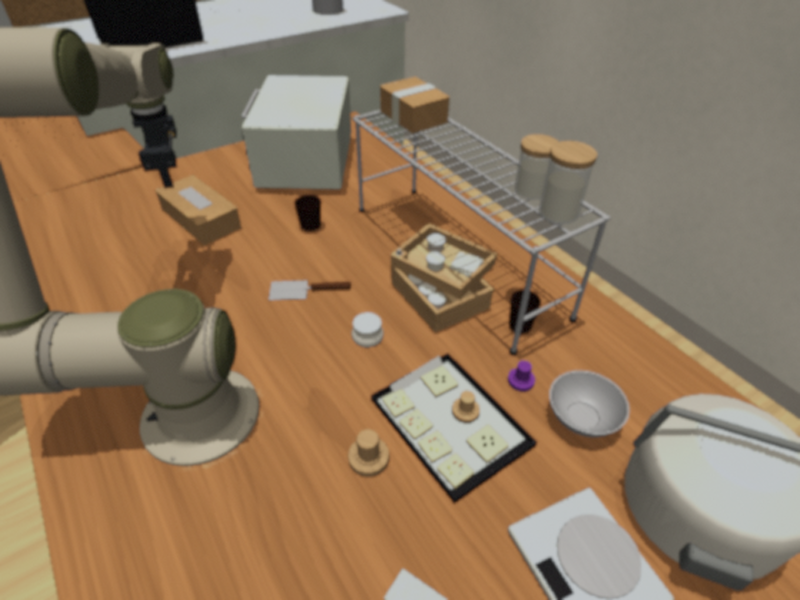

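View pics/top0.png

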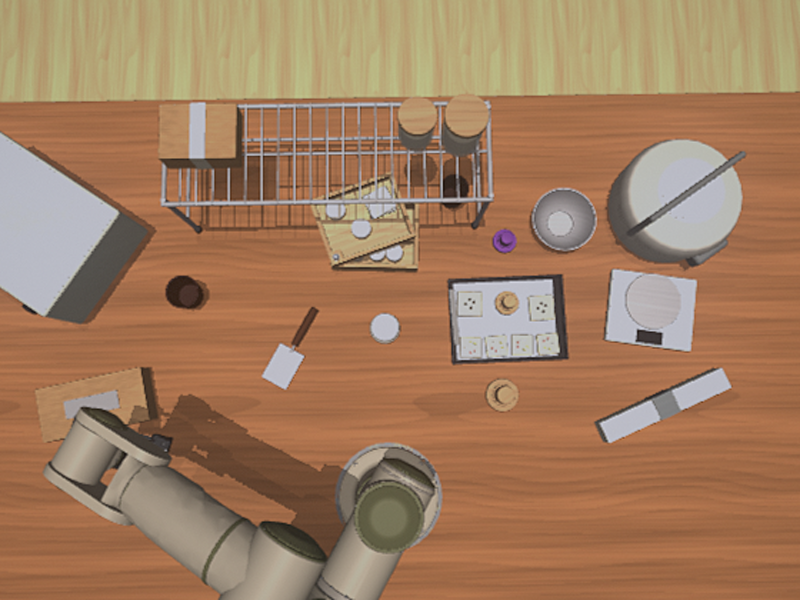

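Candidates (in the 800x600 pictures):
- Purple stamp: side (521,376), top (505,240). It is excluded.
- Wooden stamp on the table: side (368,452), top (502,395). It is the larger one.
- Wooden stamp on the serving tray between two biscuits: side (466,405), top (507,302). It is smaller and not purple, so it fits.

I'll confirm this in enlarged crops.

```bash
python3 - <<'E'
import cv2,pickle
for n,(x0,y0,w,h,s) in {'top':(212,118,195,146,4),'side':(245,150,160,190,3)}.items():
    c=pickle.load(open(f'pics/{n}0.pkl','rb'))['color'][y0:y0+h,x0:x0+w,::-1]
    cv2.imwrite(f'pics/{n}1.png',cv2.resize(c,None,fx=s,fy=s,interpolation=cv2.INTER_CUBIC))
E
```

```text
(no output)
```

View pics/top1.png

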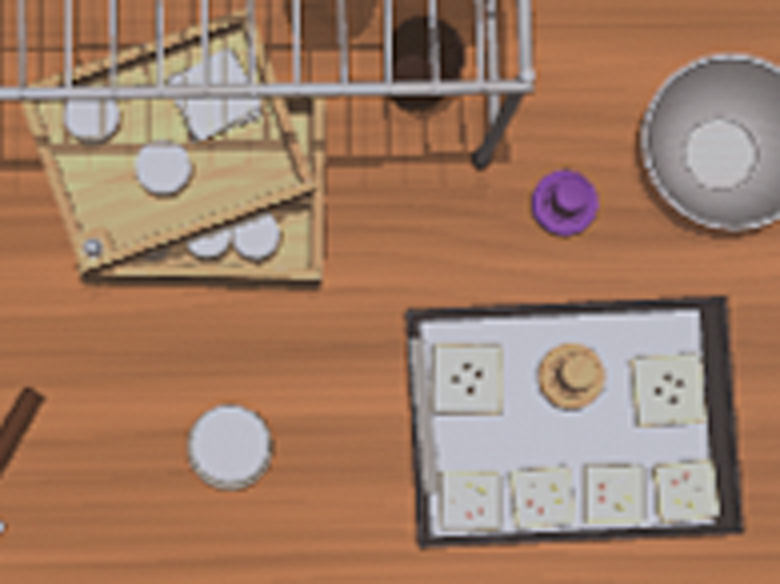

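View pics/side1.png

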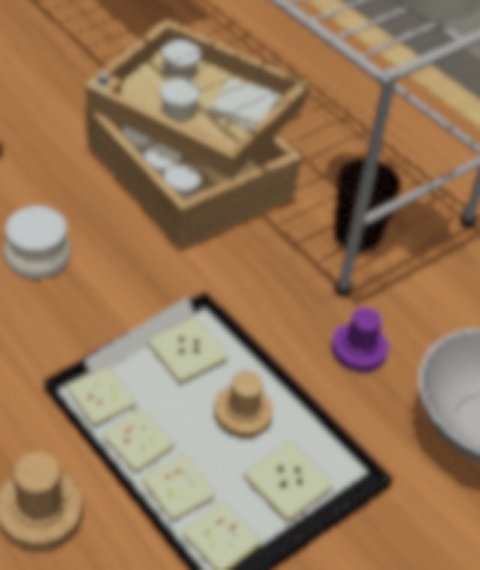

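```bash
cat > h.py <<'E'
import pickle,numpy as np
C={n:pickle.load(open(f'pics/{n}0.pkl','rb')) for n in('top','side')}
def ray(n,uv,o,s):
    c=C[n];u,v=(np.array(uv)+.5)/s-.5+np.array(o)
    d=c['R'].T@np.array([(u-c['cx'])/c['fx'],(v-c['cy'])/c['fy'],1]);return -c['R'].T@c['t'],d/np.linalg.norm(d)
T=lambda uv:ray('top',uv,(212,118),4)
S=lambda uv:ray('side',uv,(245,150),3)
F=lambda n,uv:ray(n,uv,(0,0),800/560)
def plane(r,z):return r[0]+r[1]*(z-r[0][2])/r[1][2]
def tri(a,b):
    A=[];B=[]
    for p,d in(a,b):
        M=np.eye(3)-np.outer(d,d);A.append(M);B.append(M@p)
    x=np.linalg.lstsq(np.vstack(A),np.hstack(B),rcond=None)[0]
    return x.round(1),[round(float(np.linalg.norm((np.eye(3)-np.outer(d,d))@(x-p))),1) for p,d in(a,b)]
E
python3 - <<'E'
from h import *
for k,a,b in [('stamp top',T((579,372)),S((247,384))),('stamp foot',T((571,377)),S((243,413))),('pin',T((93,247)),S((103,80))),
 ('tt FR',T((315,187)),S((237,158))),('tt RR',T((248,18)),S((305,88))),('tt RL',T((28,105)),S((168,22))),('tt FL',T((82,272)),S((88,88))),
 ('low FR rim',T((320,272)),S((183,207))),('low RR rim',T((322,100)),S((298,157))),('rack FR',T((528,86)),S((388,78))),
 ('rack FL',F('top',(163,203)),F('side',(357,120))),('bisc L',T((468,380)),S((188,346))),('bisc R',T((670,390)),S((289,478)))]:
    print(k,*tri(a,b))
for k,p,z in [('stamp',(579,372),57),('foot',(571,377),19),('nut',(93,247),110),('FR',(315,187),102),('RR',(248,18),102),('FL',(82,270),102),('RL',(28,105),102),('lFR',(322,274),66),('cupA',(428,50),85),('lFRb',(322,284),0)]: print(k,plane(T(p),z).round(1))
for k,p,z in [('lFR',(183,207),66),('lFRb',(183,245),0),('lFLrim',(93,115),66),('FR',(237,158),102),('FL',(88,88),102),('cupA',(366,165),85)]: print('s',k,plane(S(p),z).round(1))
E
```

```text
stamp top [ 439.2 -282.7   52.9] [0.0, 0.0]
stamp foot [ 439.7 -283.1    7.8] [0.4, 0.4]
pin [539.4 111.7 103.5] [0.4, 0.4]
tt FR [588.9 -68.3  96.3] [1.5, 1.5]
tt RR [729.5 -15.8  94.9] [0.6, 0.6]
tt RL [659.5 161.1 106.8] [4.1, 4.1]
tt FL [522.6 120.6  92.9] [1.5, 1.5]
low FR rim [522.2 -70.9  62. ] [1.5, 1.5]
low RR rim [669.1 -77.3  65.1] [2.5, 2.5]
rack FR [ 622.1 -215.3  286.5] [1.2, 1.2]
rack FL [626.  448.4 278.4] [2.2, 2.2]
bisc L [ 437.9 -195.7   17.6] [0.3, 0.3]
bisc R [ 426.8 -364.3   15.3] [0.3, 0.3]
stamp [ 438.7 -282.    57. ]
foot [ 438.8 -281.5   19. ]
nut [538.6 111.1 110. ]
FR [586.5 -67.2 102. ]
RR [727.  -15.4 102. ]
FL [521.4 120.6 102. ]
RL [657.1 163.5 102. ]
lFR [521.3 -73.1  66. ]
cupA [ 702.8 -162.7   85. ]
lFRb [523.2 -75.8   0. ]
s lFR [518.2 -73.5  66. ]
s lFRb [525.7 -69.1   0. ]
s lFLrim [520.3 103.8  66. ]
s FR [586.1 -73.6 102. ]
s FL [517.9 110.5 102. ]
s cupA [ 708.  -143.3   85. ]
```

The tray stamp is confirmed as the target: top crop (579,372), side crop (247,384), at world (439,-283). The pin is at about (538,111), the top tray is already open about 0.34 rad, and the rack's front edge is at x≈623. Next I'll work out the first shift and turn, using one lean of 0.45 rad for the whole job.

```bash
cat > mv.py <<'E'
# python3 mv.py x y z [keep] : normalised shift/turn (tool axes) from the present pose to TCP x y z, lean 0.45 about world y
import sys,numpy as np
from rig import get_obs
from scipy.spatial.transform import Rotation as Ro
o=get_obs();R=Ro.from_rotvec(o['tcp_rot']);a=.45
Rd=Ro.from_matrix(np.array([[-np.cos(a),0,np.sin(a)],[0,1,0],[-np.sin(a),0,-np.cos(a)]]))
print('now',np.round(o['tcp_pos'],1),'t',o['t'],'F',np.round(o['force'],1))
for i in range(1,len(sys.argv),3):
    d=np.array([float(v) for v in sys.argv[i:i+3]])-o['tcp_pos']
    print(sys.argv[i:i+3],'shift',(R.inv().apply(d)/200).round(3),'turn',((R.inv()*Rd).as_rotvec()/(np.pi/2)).round(3))
E
python3 mv.py 270 330 235 380 130 220 490 -60 160
```

```text
now [150.4 502.8 232.4] t 0.1 F [ 0.2  0.5 -0.3]
['270', '330', '235'] shift [-0.82  -0.656 -0.012] turn [-0.042 -0.285 -0.182]
['380', '130', '220'] shift [-1.634 -1.456  0.063] turn [-0.042 -0.285 -0.182]
['490', '-60', '160'] shift [-2.433 -2.209  0.364] turn [-0.042 -0.285 -0.182]
```

```bash
python3 -m jog '[[-1,[-0.27,-0.22,0],[-0.014,-0.095,-0.061]],[-1,[-0.54,-0.44,0],[-0.028,-0.19,-0.121]],[-1,[-0.82,-0.656,-0.012],[-0.042,-0.285,-0.182]],[-1,[-0.82,-0.656,-0.012],[-0.042,-0.285,-0.182]],[-1,[-0.82,-0.656,-0.012],[-0.042,-0.285,-0.182]]]' 20; python3 mv.py 380 130 220 430 20 200
```

```text
t: 0.72
tcp_pos: [270.4, 329.5, 235.4]
tcp_rot: [0.003, 2.691, 0.0]
force: [0.3, 0.3, -0.4]
gripper_width: 40.3
grip_force: 0.0
now [270.4 329.5 235.4] t 0.725 F [ 0.3  0.3 -0.4]
['380', '130', '220'] shift [-0.462 -0.996  0.309] turn [-0.     0.001 -0.002]
['430', '20', '200'] shift [-0.645 -1.546  0.508] turn [-0.     0.001 -0.002]
```

```bash
python3 -m jog '[[-1,[-0.115,-0.25,0.077],[0,0,0]],[-1,[-0.23,-0.5,0.154],[0,0,0]],[-1,[-0.346,-0.75,0.23],[0,0,0]],[-1,[-0.462,-1,0.309],[0,0,0]],[-1,[-0.462,-1,0.309],[0,0,0]]]'; python3 mv.py 490 -60 160 520 -50 94
```

```text
t: 1.35
tcp_pos: [381.9, 127.1, 219.8]
tcp_rot: [0.011, 2.691, -0.002]
force: [0.4, 0.3, -0.5]
gripper_width: 0.9
grip_force: 0.0
now [381.9 127.1 219.8] t 1.35 F [ 0.4  0.3 -0.5]
['490', '-60', '160'] shift [-0.364 -0.931  0.507] turn [-0.002  0.    -0.005]
['520', '-50', '94'] shift [-0.355 -0.88   0.87 ] turn [-0.002  0.    -0.005]
```

```bash
python3 -m jog '[[-1,[-0.12,-0.31,0.17],[0,0,0]],[-1,[-0.24,-0.62,0.34],[0,0,0]],[-1,[-0.364,-0.92,0.507],[0,0,0]],[-1,[-0.36,-0.9,0.69],[0,0,0]],[-1,[-0.355,-0.88,0.87],[0,0,0]],[-1,[-0.355,-0.88,0.87],[0,0,0]],[-1,[-0.355,-0.88,0.87],[0,0,0]]]'; python3 mv.py 555 -50 94 590 -40 94 610 -10 94 625 30 94 630 75 94 632 120 94
```

```text
t: 2.22
tcp_pos: [520.2, -44.2, 95.2]
tcp_rot: [-0.003, 2.69, 0.001]
force: [-0.1, 0.0, 1.4]
gripper_width: 0.4
grip_force: 0.0
now [520.2 -44.2  95.2] t 2.225 F [-0.1  0.   1.4]
['555', '-50', '94'] shift [-0.154 -0.029  0.082] turn [0.001 0.001 0.001]
['590', '-40', '94'] shift [-0.312  0.02   0.158] turn [0.001 0.001 0.001]
['610', '-10', '94'] shift [-0.402  0.17   0.202] turn [0.001 0.001 0.001]
['625', '30', '94'] shift [-0.47   0.37   0.235] turn [0.001 0.001 0.001]
['630', '75', '94'] shift [-0.493  0.595  0.246] turn [0.001 0.001 0.001]
['632', '120', '94'] shift [-0.502  0.82   0.251] turn [0.001 0.001 0.001]
```

```bash
python3 -m jog '[[-1,[-0.08,-0.02,0.04],[0,0,0]],[-1,[-0.154,-0.02,0.08],[0,0,0]],[-1,[-0.23,0,0.12],[0,0,0]],[-1,[-0.312,0.02,0.158],[0,0,0]],[-1,[-0.36,0.09,0.18],[0,0,0]],[-1,[-0.402,0.17,0.202],[0,0,0]],[-1,[-0.402,0.17,0.202],[0,0,0]]]'; python3 - <<'E'
from rig import camera
import cv2,numpy as np
a=camera('top')['color'][100:280,140:400,::-1];b=camera('side')['color'][60:340,200:440,::-1]
cv2.imwrite('pics/p5.png',np.hstack([cv2.resize(a,(433,300)),cv2.resize(b,(360,420))[:300]]))
E
```

```text
t: 3.1
tcp_pos: [610.3, -10.4, 94.8]
tcp_rot: [-0.003, 2.688, 0.0]
force: [-0.8, -0.7, 0.3]
gripper_width: -0.0
grip_force: 0.0
```

View pics/p5.png

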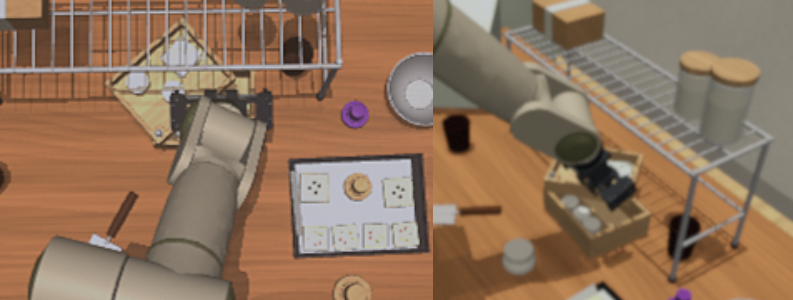

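The picture shows the tray opening: its front wall is now at roughly 45° at (185,80), and the wrist at (225,110) is clear of the rack edge (row 68). I'll keep pushing.

```bash
python3 -m jog '[[-1,[-0.034,0.1,0.016],[0,0,0]],[-1,[-0.068,0.2,0.033],[0,0,0]],[-1,[-0.08,0.31,0.038],[0,0,0]],[-1,[-0.09,0.42,0.043],[0,0,0]],[-1,[-0.095,0.54,0.046],[0,0,0]],[-1,[-0.1,0.66,0.048],[0,0,0]],[-1,[-0.1,0.66,0.048],[0,0,0]],[-1,[-0.1,0.66,0.048],[0,0,0]]]'; python3 mv.py 600 60 94 520 -60 150 439 -200 150 439 -283 130
```

```text
t: 4.2
tcp_pos: [631.8, 119.7, 93.2]
tcp_rot: [0.001, 2.691, 0.001]
force: [0.8, -0.2, -0.1]
gripper_width: 0.8
grip_force: 0.0
now [631.8 119.7  93.2] t 4.2 F [ 0.8 -0.2 -0.1]
['600', '60', '94'] shift [ 0.141 -0.298 -0.073] turn [ 0.  0. -0.]
['520', '-60', '150'] shift [ 0.379 -0.898 -0.5  ] turn [ 0.  0. -0.]
['439', '-200', '150'] shift [ 0.743 -1.599 -0.676] turn [ 0.  0. -0.]
['439', '-283', '130'] shift [ 0.786 -2.014 -0.586] turn [ 0.  0. -0.]
```

```bash
python3 -m jog '[[-1,[0.07,-0.15,-0.036],[0,0,0]],[-1,[0.141,-0.298,-0.073],[0,0,0]],[-1,[0.26,-0.6,-0.28],[0,0,0]],[-0.3,[0.379,-0.898,-0.5],[0,0,0]],[0.1,[0.379,-0.898,-0.5],[0,0,0]],[0.3,[0.379,-0.898,-0.5],[0,0,0]]]'; python3 mv.py 439 -250 150 439 -283 130
```

```text
t: 4.95
tcp_pos: [519.7, -61.2, 150.8]
tcp_rot: [0.005, 2.689, -0.001]
force: [0.9, -0.2, -1.2]
gripper_width: 28.5
grip_force: 0.0
now [519.7 -61.2 150.8] t 4.95 F [ 0.9 -0.2 -1.2]
['439', '-250', '150'] shift [ 0.362 -0.945 -0.171] turn [-0.001  0.002 -0.002]
['439', '-283', '130'] shift [ 0.405 -1.11  -0.081] turn [-0.001  0.002 -0.002]
```

```bash
python3 -m jog '[[0.6,[0.09,-0.24,-0.04],[0,0,0]],[0.6,[0.18,-0.48,-0.08],[0,0,0]],[0.6,[0.27,-0.72,-0.12],[0,0,0]],[0.6,[0.362,-0.945,-0.171],[0,0,0]],[0.6,[0.362,-0.945,-0.171],[0,0,0]],[0.6,[0.362,-0.945,-0.171],[0,0,0]]]'; python3 mv.py 440 -283 110 440 -283 43; python3 - <<'E'
from rig import camera
import cv2,numpy as np,pickle
a=camera('top');b=camera('side');pickle.dump((a,b),open('pics/p6.pkl','wb'))
a=a['color'][100:260,140:420,::-1];b=b['color'][90:340,220:400,::-1]
cv2.imwrite('pics/p6.png',np.hstack([cv2.resize(a,(525,300)),cv2.resize(b,(216,300))]))
E
```

```text
t: 5.7
tcp_pos: [440.4, -247.4, 148.5]
tcp_rot: [-0.0, 2.691, 0.002]
force: [0.5, 0.3, 0.9]
gripper_width: 70.2
grip_force: 0.0
now [ 440.4 -247.4  148.5] t 5.7 F [0.5 0.3 0.9]
['440', '-283', '110'] shift [ 0.086 -0.178  0.172] turn [ 0.001  0.    -0.   ]
['440', '-283', '43'] shift [ 0.231 -0.179  0.474] turn [ 0.001  0.    -0.   ]
```

View pics/p6.png

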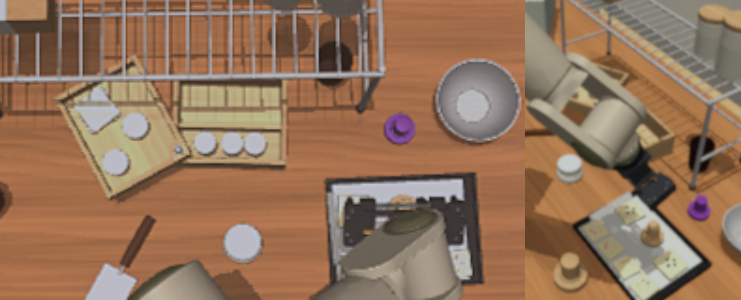

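The tray is open about 2 rad, with its corner at (133,62) and pin at (180,150). The rear compartment is uncovered at (183–283, 82–128), and the stamp lies ahead between the open fingers. Next I'll descend and grip.

```bash
python3 -m jog '[[0.6,[0.04,-0.09,0.09],[0,0,0]],[0.6,[0.086,-0.178,0.172],[0,0,0]],[0.6,[0.16,-0.179,0.32],[0,0,0]],[0.6,[0.231,-0.179,0.474],[0,0,0]],[0.6,[0.231,-0.179,0.474],[0,0,0]],[0.6,[0.231,-0.179,0.474],[0,0,0]],[0,[0.231,-0.179,0.474],[0,0,0]],[-0.6,[0.231,-0.179,0.474],[0,0,0]],[-0.6,[0.231,-0.179,0.474],[0,0,0]],[-0.6,[0.231,-0.179,0.474],[0,0,0]]]' 15; python3 - <<'E'
import pickle,cv2
a,b=pickle.load(open('pics/p6.pkl','rb'))
cv2.imwrite('pics/p7.png',cv2.resize(a['color'][130:195,165:300,::-1],None,fx=5,fy=5,interpolation=cv2.INTER_CUBIC))
E
```

```text
t: 7.05
tcp_pos: [461.7, -277.6, 62.2]
tcp_rot: [0.035, 2.74, -0.011]
force: [-0.1, -0.2, -0.1]
gripper_width: 32.4
grip_force: 0.0
```

View pics/p7.png

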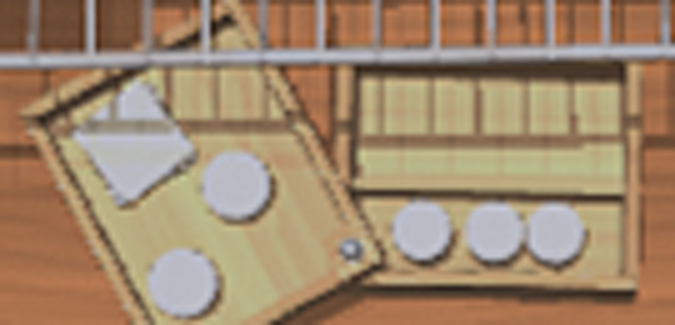

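The arm did not reach the target pose: it is 22 mm off in x and 19 mm high. I'll check the joints.

```bash
python3 - <<'E'
from rig import get_obs
o=get_obs();print(o['joint_pos'].round(3),o['gripper_width'],o['grip_force'],o['force'],o['moment'])
E
```

```text
[-0.906  0.427  1.915  0.553  0.607 -2.88 ] 32.39270941217304 0.0 [-0.08508755 -0.16928776 -0.0845487 ] [ 0.02775338  0.19871109 -0.03898238]
```

Joint 6 is at its limit (-2.88). The stamp is round, so I'll grasp it with the lean yawed -0.5 rad toward the arm's radial direction.

```bash
python3 -m jog '[[0.4,[-0.01,0,-0.1],[0.03,-0.008,0.07]],[0.4,[-0.02,0,-0.2],[0.06,-0.015,0.14]],[0.4,[-0.03,0,-0.3],[0.09,-0.02,0.21]],[0.4,[-0.033,-0.006,-0.354],[0.123,-0.03,0.275]],[0.4,[-0.033,-0.006,-0.354],[0.123,-0.03,0.275]],[0.4,[-0.033,-0.006,-0.354],[0.123,-0.03,0.275]]]'; YAW=-0.5 python3 mv.py 440 -283 100 439.9 -283.4 43
```

```text
t: 7.8
tcp_pos: [440.1, -277.9, 129.5]
tcp_rot: [0.665, 2.619, -0.152]
force: [-0.5, -0.2, 0.4]
gripper_width: 61.4
grip_force: 0.0
now [ 440.1 -277.9  129.5] t 7.8 F [-0.5 -0.2  0.4]
['440', '-283', '100'] shift [ 0.053 -0.023  0.138] turn [ 0.001 -0.001  0.002]
['439.9', '-283.4', '43'] shift [ 0.177 -0.025  0.395] turn [ 0.001 -0.001  0.002]
```

```bash
python3 -m jog '[[0.4,[0.053,-0.023,0.138],[0,0,0]],[0.4,[0.115,-0.024,0.266],[0,0,0]],[0.4,[0.177,-0.025,0.395],[0,0,0]],[0.4,[0.177,-0.025,0.395],[0,0,0]],[0.4,[0.177,-0.025,0.395],[0,0,0]]]' 15; python3 - <<'E'
from rig import camera,get_obs
import cv2
print(get_obs()['joint_pos'].round(2))
b=camera('side')['color'][230:340,250:400,::-1]
cv2.imwrite('pics/p8.png',cv2.resize(b,None,fx=4,fy=4,interpolation=cv2.INTER_CUBIC))
E
```

```text
t: 8.43
tcp_pos: [440.2, -283.9, 44.0]
tcp_rot: [0.667, 2.618, -0.153]
force: [-0.6, -0.3, 0.8]
gripper_width: 61.8
grip_force: 0.0
[-0.88  0.41  2.04  0.55  0.31 -2.45]
```

View pics/p8.png

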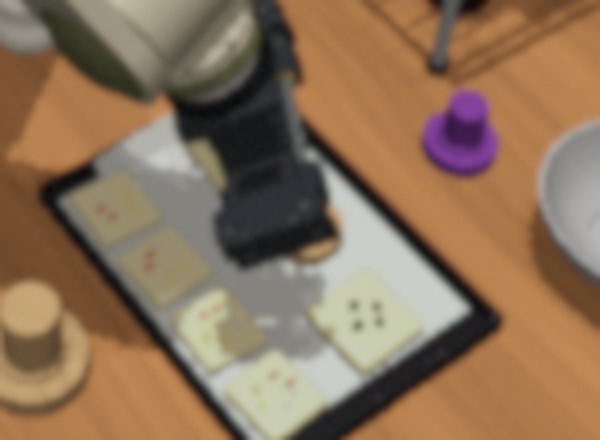

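The picture shows the right finger astride the stamp, whose foot is visible at (320,240), and the biscuits are clear. Next I'll close.

```bash
python3 -m jog '[[-0.7,[0,0,0],[0,0,0]],[-0.7,[0,0,0],[0,0,0]],[-0.7,[0,0,0],[0,0,0]],[-0.7,[0,0,0],[0,0,0]],[-0.7,[0,0,0],[0,0,0]],[-0.7,[0,0,0],[0,0,0]]]' 15; YAW=-0.5 python3 mv.py 440 -283 130; YAW=0 python3 mv.py 500 -120 140
```

```text
t: 9.22
tcp_pos: [440.0, -283.5, 43.5]
tcp_rot: [0.667, 2.618, -0.153]
force: [0.2, 1.9, 2.8]
gripper_width: 29.0
grip_force: 15.0
now [ 440.  -283.5   43.5] t 9.225 F [0.2 1.9 2.8]
['440', '-283', '130'] shift [-0.187  0.002 -0.39 ] turn [0. 0. 0.]
now [ 440.  -283.5   43.5] t 9.225 F [0.2 1.9 2.8]
['500', '-120', '140'] shift [-0.095  0.861 -0.49 ] turn [-0.138  0.    -0.286]
```

```bash
python3 -m jog '[[-0.7,[-0.04,0,-0.08],[0,0,0]],[-0.7,[-0.09,0,-0.2],[0,0,0]],[-0.7,[-0.187,0,-0.39],[0,0,0]],[-0.7,[-0.15,0.22,-0.42],[-0.035,0,-0.07]],[-0.7,[-0.13,0.44,-0.45],[-0.07,0,-0.14]],[-0.7,[-0.11,0.65,-0.47],[-0.105,0,-0.215]],[-0.7,[-0.095,0.861,-0.49],[-0.138,0,-0.286]],[-0.7,[-0.095,0.861,-0.49],[-0.138,0,-0.286]],[-0.7,[-0.095,0.861,-0.49],[-0.138,0,-0.286]]]'; YAW=0 python3 mv.py 540 5 135 600 5 110 627 5 93 632 5 70 632 5 49; python3 - <<'E'
from rig import get_obs
print(get_obs()['gripper_width'])
E
```

```text
t: 10.35
tcp_pos: [499.7, -120.6, 139.6]
tcp_rot: [0.002, 2.692, -0.0]
force: [0.0, -0.6, -0.7]
gripper_width: 29.2
grip_force: 15.0
now [ 499.7 -120.6  139.6] t 10.35 F [ 0.  -0.6 -0.7]
['540', '5', '135'] shift [-0.171  0.628  0.108] turn [-0.    -0.    -0.001]
['600', '5', '110'] shift [-0.386  0.629  0.351] turn [-0.    -0.    -0.001]
['627', '5', '93'] shift [-0.471  0.629  0.486] turn [-0.    -0.    -0.001]
['632', '5', '70'] shift [-0.444  0.629  0.6  ] turn [-0.    -0.    -0.001]
['632', '5', '49'] shift [-0.398  0.629  0.695] turn [-0.    -0.    -0.001]
29.176323580467493
```

```bash
python3 -m jog '[[-0.7,[-0.055,0.2,0.035],[0,0,0]],[-0.7,[-0.11,0.41,0.07],[0,0,0]],[-0.7,[-0.171,0.628,0.108],[0,0,0]],[-0.7,[-0.28,0.629,0.23],[0,0,0]],[-0.7,[-0.386,0.629,0.351],[0,0,0]],[-0.7,[-0.471,0.629,0.486],[0,0,0]],[-0.7,[-0.471,0.629,0.486],[0,0,0]],[-0.7,[-0.471,0.629,0.486],[0,0,0]]]'; YAW=0 python3 mv.py 632 5 80 632 5 60 632 5 50 632 5 46.5; python3 - <<'E'
from rig import camera
import cv2,numpy as np
a=camera('top')['color'][120:200,160:310,::-1];b=camera('side')['color'][145:265,250:370,::-1]
cv2.imwrite('pics/p9.png',np.hstack([cv2.resize(a,(400,213)),np.zeros((213,1,3),np.uint8),cv2.resize(b,(213,213))]) if 0 else np.hstack([cv2.copyMakeBorder(cv2.resize(a,(375,200)),0,200,0,0,0),cv2.resize(b,(400,400),interpolation=cv2.INTER_CUBIC)]))
E
```

```text
t: 11.35
tcp_pos: [626.5, 4.9, 93.3]
tcp_rot: [0.002, 2.692, -0.0]
force: [-0.6, 0.8, -0.9]
gripper_width: 29.2
grip_force: 15.0
now [626.5   4.9  93.3] t 11.35 F [-0.6  0.8 -0.9]
['632', '5', '80'] shift [0.004 0.001 0.072] turn [-0.    -0.    -0.001]
['632', '5', '60'] shift [0.048 0.001 0.162] turn [-0.    -0.    -0.001]
['632', '5', '50'] shift [0.069 0.001 0.207] turn [-0.    -0.    -0.001]
['632', '5', '46.5'] shift [0.077 0.001 0.223] turn [-0.    -0.    -0.001]
```

View pics/p9.png

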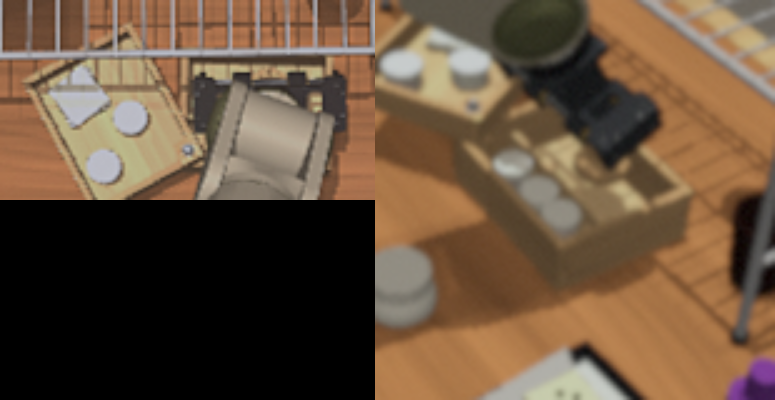

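The stamp is held upright over the rear compartment, with its foot at side crop (600,170). The gripper is clear of the tray and the rack edge. Next I'll lower it.

```bash
python3 -m jog '[[-0.7,[0.004,0,0.072],[0,0,0]],[-0.7,[0.026,0,0.117],[0,0,0]],[-0.7,[0.048,0,0.162],[0,0,0]],[-0.7,[0.06,0,0.188],[0,0,0]],[-0.7,[0.067,0,0.203],[0,0,0]],[-0.7,[0.067,0,0.203],[0,0,0]],[-0.7,[0.067,0,0.203],[0,0,0]]]'; YAW=0 python3 mv.py 632 5 48 632 5 46 632 5 44
```

```text
t: 12.32
tcp_pos: [632.8, 5.6, 51.2]
tcp_rot: [0.0, 2.691, -0.0]
force: [0.4, 1.1, -0.4]
gripper_width: 29.3
grip_force: 15.0
now [632.8   5.6  51.2] t 12.325 F [ 0.4  1.1 -0.4]
['632', '5', '48'] shift [ 0.011 -0.003  0.013] turn [-0.  0. -0.]
['632', '5', '46'] shift [ 0.015 -0.003  0.022] turn [-0.  0. -0.]
['632', '5', '44'] shift [ 0.019 -0.003  0.031] turn [-0.  0. -0.]
```

```bash
python3 -m jog '[[-0.7,[0.004,0,0.009],[0,0,0]],[-0.7,[0.008,0,0.016],[0,0,0]],[-0.7,[0.01,0,0.02],[0,0,0]],[-0.7,[0.01,0,0.02],[0,0,0]],[-0.7,[0.01,0,0.02],[0,0,0]]]'
```

```text
t: 12.95
tcp_pos: [632.7, 5.6, 46.6]
tcp_rot: [0.0, 2.692, -0.0]
force: [-0.9, 0.1, -0.1]
gripper_width: 28.9
grip_force: 15.0
```

```bash
python3 -m jog '[[-0.7,[0.002,0,0.0045],[0,0,0]],[-0.7,[0.002,0,0.0045],[0,0,0]],[-0.7,[0.002,0,0.0045],[0,0,0]]]';  python3 -m jog '[[-0.7,[0.002,0,0.0045],[0,0,0]],[-0.7,[0.002,0,0.0045],[0,0,0]],[-0.7,[0.002,0,0.0045],[0,0,0]]]'
```

```text
t: 13.32
tcp_pos: [633.1, 5.7, 46.4]
tcp_rot: [0.0, 2.69, -0.0]
force: [-3.6, 1.7, 8.8]
gripper_width: 28.8
grip_force: 15.0
t: 13.7
tcp_pos: [633.6, 5.8, 46.4]
tcp_rot: [-0.0, 2.688, -0.001]
force: [-7.6, 3.2, 14.8]
gripper_width: 29.0
grip_force: 15.0
```

Contact came at z 46.4, as predicted. I'll relieve the push, open, and back out along the tool axis.

```bash
python3 -m jog '[[-0.7,[-0.004,0,-0.008],[0,0,0]],[-0.7,[-0.004,0,-0.008],[0,0,0]],[-0.2,[-0.004,0,-0.008],[0,0,0]],[0.2,[-0.004,0,-0.008],[0,0,0]],[0.2,[-0.004,0,-0.008],[0,0,0]],[0.2,[-0.004,0,-0.008],[0,0,0]],[0.2,[0,0,-0.1],[0,0,0]],[0.2,[0,0,-0.25],[0,0,0]],[0.2,[0,0,-0.45],[0,0,0]],[0.2,[0,0,-0.65],[0,0,0]],[0.2,[0,0,-0.65],[0,0,0]]]'; YAW=0 python3 mv.py 520 80 170 420 190 170 420 200 94; python3 - <<'E'
from rig import camera
import cv2,numpy as np,pickle
a=camera('top');b=camera('side');pickle.dump((a,b),open('pics/p10.pkl','wb'))
a=a['color'][120:200,160:310,::-1];b=b['color'][145:265,230:350,::-1]
cv2.imwrite('pics/p10.png',np.hstack([cv2.copyMakeBorder(cv2.resize(a,(375,200)),0,200,0,0,0),cv2.resize(b,(400,400),interpolation=cv2.INTER_CUBIC)]))
E
```

```text
t: 15.08
tcp_pos: [576.6, 5.5, 164.2]
tcp_rot: [0.0, 2.687, -0.002]
force: [-0.2, -0.1, -0.7]
gripper_width: 53.0
grip_force: 0.0
now [576.6   5.5 164.2] t 15.075 F [-0.2 -0.1 -0.7]
['520', '80', '170'] shift [ 0.242  0.372 -0.151] turn [-0.001  0.003  0.   ]
['420', '190', '170'] shift [ 0.691  0.922 -0.371] turn [-0.001  0.003  0.   ]
['420', '200', '94'] shift [ 0.858  0.973 -0.029] turn [-0.001  0.003  0.   ]
```

View pics/p10.png

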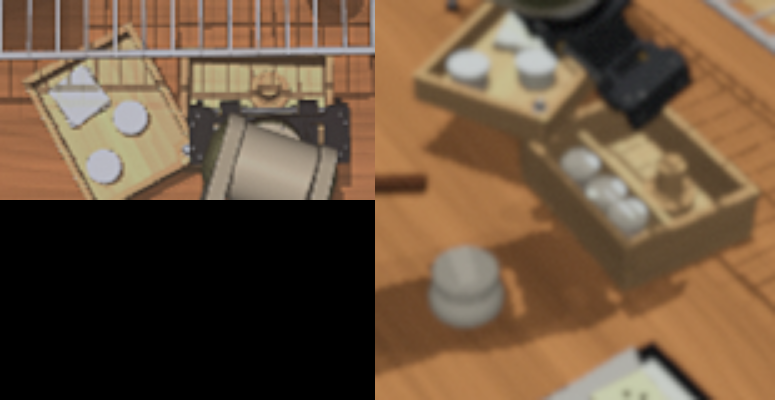

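The picture shows the stamp standing upright in the rear compartment, at side crop (672,180) and top crop (268,88). The tray is still fully open. My ten views are used up, so from here I'll check numerically. Next I'll plan the closing arc.

```bash
cat > ang.py <<'E'
import cv2,numpy as np,sys
from rig import camera
# LSD segments in the caddy region of the top view, projected to heights 102 mm; angle of each in world
def segs(c,z=102,mn=55):
    g=cv2.cvtColor(c['color'],cv2.COLOR_RGB2GRAY);x0,y0=165,125
    g=g[y0:205,x0:310];L=cv2.createLineSegmentDetector(0).detect(g)[0][:,0]
    o=-c['R'].T@c['t']
    def w(p):
        d=c['R'].T@np.array([(p[0]+x0-c['cx'])/c['fx'],(p[1]+y0-c['cy'])/c['fy'],1]);return (o+d*(z-o[2])/d[2])[:2]
    for l in L:
        a,b=w(l[:2]),w(l[2:])
        n=np.linalg.norm(b-a)
        if n>mn:
            t=np.degrees(np.arctan2(*(b-a)[::-1]))%90; t=t-90 if t>45 else t
            print(a.round(0),b.round(0),round(n),'deg',round(t,1))
if __name__=='__main__': segs(camera('top'),float(sys.argv[1]) if len(sys.argv)>1 else 102)
E
python3 - <<'E'
import numpy as np,pickle
from ang import segs
for ps in(2.05,1.8,1.55,1.3,1.05,.8,.55,.3,.1):
    d=15+9*abs(np.sin(ps))+17.5*abs(np.cos(ps));c,s=np.cos(ps),np.sin(ps)
    print(ps,round(538.5+95*c-d*s-7.4),round(111.5+95*s+d*c))
a,b=pickle.load(open('pics/p10.pkl','rb'));segs(a,66)
E
YAW=0 python3 mv.py 520 80 180 425 165 180 425 180 94
```

```text
2.05 460 181
1.8 483 198
1.55 509 207
1.3 529 211
1.05 551 210
0.8 573 203
0.55 594 191
0.3 612 172
0.1 622 154
[672. 173.] [ 672. -129.] 302 deg -0.1
[656. -62.] [662. 107.] 169 deg -1.9
[682. 218.] [682. 280.] 62 deg 0.0
[468. 229.] [531. 112.] 133 deg 28.1
[529. 112.] [621. 117.] 92 deg 3.5
[637. 325.] [672. 263.] 72 deg 29.8
[464. -63.] [537. -81.] 75 deg -14.4
[464. -31.] [527. -52.] 66 deg -19.0
[681.  65.] [681. 123.] 58 deg -0.3
[595.  61.] [467.  96.] 133 deg -15.2
[539. -63.] [465. -42.] 77 deg -15.8
[466.  74.] [570.  46.] 108 deg -15.3
[599.  42.] [595. -29.] 70 deg -3.1
[614. 197.] [576. 258.] 72 deg 32.3
[616. 304.] [481. 231.] 153 deg 28.2
[672. 342.] [673. 272.] 70 deg 0.6
[ 681. -129.] [683. -63.] 66 deg -1.3
[622. 103.] [617.  41.] 62 deg -4.9
[598. -99.] [498. -99.] 100 deg 0.0
[636. 226.] [635. 165.] 62 deg -1.7
[541. -57.] [573.  39.] 101 deg -18.7
[625. 156.] [625. 218.] 62 deg -0.4
[516. 103.] [467. 196.] 106 deg 27.8
[626. 235.] [626. 292.] 58 deg -0.3
[478. 238.] [625. 316.] 166 deg 28.0
[673. 243.] [674. 181.] 62 deg 0.2
[605. 314.] [470. 242.] 153 deg 28.1
[486.  54.] [467. -22.] 78 deg -14.6
now [576.1   5.6 161.2] t 15.175 F [ 0.1 -0.5 -0.4]
['520', '80', '180'] shift [ 0.212  0.372 -0.207] turn [-0. -0. -0.]
['425', '165', '180'] shift [ 0.64   0.797 -0.413] turn [-0. -0. -0.]
['425', '180', '94'] shift [ 0.827  0.871 -0.026] turn [-0. -0. -0.]
```

```bash
python3 -m jog '[[-1,[0.1,0.18,-0.2],[0,0,0]],[-1,[0.212,0.372,-0.25],[0,0,0]],[-1,[0.42,0.58,-0.33],[0,0,0]],[-1,[0.64,0.797,-0.413],[0,0,0]],[-1,[0.73,0.83,-0.22],[0,0,0]],[-1,[0.827,0.871,-0.026],[0,0,0]],[-1,[0.827,0.871,-0.026],[0,0,0]],[-1,[0.827,0.871,-0.026],[0,0,0]]]' 20; YAW=0 python3 mv.py 460 181 94 483 196 94 509 207 94 529 211 94 551 210 94 573 203 94
```

```text
t: 16.18
tcp_pos: [425.7, 179.8, 95.1]
tcp_rot: [0.001, 2.691, -0.0]
force: [1.0, 0.3, 1.3]
gripper_width: 0.7
grip_force: 0.0
now [425.7 179.8  95.1] t 16.175 F [1.  0.3 1.3]
['460', '181', '94'] shift [-0.152  0.006  0.08 ] turn [-0.  0. -0.]
['483', '196', '94'] shift [-0.255  0.081  0.13 ] turn [-0.  0. -0.]
['509', '207', '94'] shift [-0.372  0.136  0.186] turn [-0.  0. -0.]
['529', '211', '94'] shift [-0.462  0.156  0.23 ] turn [-0.  0. -0.]
['551', '210', '94'] shift [-0.561  0.151  0.278] turn [-0.  0. -0.]
['573', '203', '94'] shift [-0.66   0.116  0.326] turn [-0.  0. -0.]
```

```bash
python3 -m jog '[[-1,[-0.08,0,0.04],[0,0,0]],[-1,[-0.152,0.006,0.08],[0,0,0]],[-1,[-0.2,0.04,0.105],[0,0,0]],[-1,[-0.255,0.081,0.13],[0,0,0]],[-1,[-0.315,0.11,0.158],[0,0,0]],[-1,[-0.372,0.136,0.186],[0,0,0]],[-1,[-0.462,0.156,0.23],[0,0,0]],[-1,[-0.561,0.151,0.278],[0,0,0]],[-1,[-0.66,0.116,0.326],[0,0,0]],[-1,[-0.66,0.116,0.326],[0,0,0]],[-1,[-0.66,0.116,0.326],[0,0,0]]]'; YAW=0 python3 mv.py 594 191 94 612 172 94 622 154 94; python3 ang.py 102
```

```text
t: 17.55
tcp_pos: [571.5, 203.2, 93.2]
tcp_rot: [0.001, 2.692, -0.0]
force: [0.1, 0.9, -0.2]
gripper_width: 0.6
grip_force: 0.0
now [571.5 203.2  93.2] t 17.55 F [ 0.1  0.9 -0.2]
['594', '191', '94'] shift [-0.103 -0.061  0.045] turn [-0. -0. -0.]
['612', '172', '94'] shift [-0.184 -0.156  0.084] turn [-0. -0. -0.]
['622', '154', '94'] shift [-0.229 -0.246  0.106] turn [-0. -0. -0.]
[557. 213.] [515. 322.] 116 deg 21.3
[579.  41.] [576. -60.] 101 deg -1.6
[647. -61.] [649.  -1.] 61 deg -1.9
[664.  68.] [ 663. -126.] 194 deg -0.4
[720. 132.] [674. 167.] 58 deg -37.9
[617. 233.] [582. 184.] 60 deg -36.0
[518.  97.] [513. -71.] 168 deg -1.9
[567. -64.] [570.  61.] 125 deg -1.7
[532. 101.] [619.  31.] 112 deg -38.7
[663. 335.] [664. 177.] 158 deg 0.5
[463. 180.] [561. 191.] 98 deg 6.5
[672. 214.] [673. 274.] 61 deg -0.7
[577. 290.] [586. 221.] 69 deg 6.9
[ 672. -126.] [674. -62.] 65 deg -1.4
[501. -71.] [509.  90.] 160 deg -2.6
[665. 161.] [665.  80.] 81 deg -0.3
[517. -70.] [615. -74.] 98 deg -2.4
[605. 222.] [602. 334.] 113 deg 1.8
```

The tray is following: its world angle is 51°, against -1.9° for the lower tier. I'll continue.

```bash
python3 -m jog '[[-1,[-0.05,-0.03,0.022],[0,0,0]],[-1,[-0.103,-0.061,0.045],[0,0,0]],[-1,[-0.145,-0.11,0.065],[0,0,0]],[-1,[-0.184,-0.156,0.084],[0,0,0]],[-1,[-0.21,-0.2,0.096],[0,0,0]],[-1,[-0.229,-0.246,0.106],[0,0,0]],[-1,[-0.229,-0.246,0.106],[0,0,0]],[-1,[-0.229,-0.246,0.106],[0,0,0]]]'; YAW=0 python3 mv.py 624 144 94 624 138 94 ; python3 ang.py 102|awk '{print}' | grep -v 'deg -0\|deg 0'
```

```text
t: 18.6
tcp_pos: [622.5, 153.8, 93.7]
tcp_rot: [0.001, 2.692, -0.0]
force: [0.5, -0.5, 0.6]
gripper_width: 0.3
grip_force: 0.0
now [622.5 153.8  93.7] t 18.6 F [ 0.5 -0.5  0.6]
['624', '144', '94'] shift [-0.008 -0.049  0.002] turn [-0. -0. -0.]
['624', '138', '94'] shift [-0.008 -0.079  0.002] turn [-0. -0. -0.]
[463. 113.] [606. 120.] 143 deg 2.6
[673.  64.] [671. 125.] 61 deg 2.5
[687. -13.] [678.  49.] 63 deg 8.2
[532.  69.] [553. -76.] 146 deg 8.4
[518.  97.] [513. -71.] 168 deg -1.8
[582. 234.] [513. 228.] 70 deg 5.2
[654.  69.] [546.  57.] 108 deg 6.4
[528. -11.] [524.  61.] 72 deg 3.0
[591. 257.] [465. 259.] 126 deg -1.3
[ 672. -126.] [674. -62.] 65 deg -1.6
[501. -67.] [508.  58.] 124 deg -3.1
[486. 221.] [490. 141.] 80 deg 2.7
[518. 220.] [528. 142.] 79 deg 7.4
[540. 222.] [549. 149.] 74 deg 7.6
```

```bash
python3 -m jog '[[-1,[0,-0.03,0],[0,0,0]],[-1,[0,-0.055,0],[0,0,0]],[-1,[0,-0.072,0],[0,0,0]],[-1,[0,-0.072,0],[0,0,0]],[-1,[0,-0.072,0],[0,0,0]]]'; python3 ang.py 102| grep -v 'deg -0\|deg 0'
```

```text
t: 19.27
tcp_pos: [622.6, 139.3, 93.7]
tcp_rot: [0.001, 2.692, -0.0]
force: [-1.2, 0.1, -0.5]
gripper_width: 0.8
grip_force: 0.0
[463.  97.] [605. 101.] 142 deg 1.3
[609. 126.] [589. 207.] 84 deg 13.9
[666.  11.] [ 663. -126.] 138 deg -1.1
[524.  81.] [519. -71.] 152 deg -2.2
[574. 216.] [513. 211.] 62 deg 4.5
[641.  50.] [559.  46.] 82 deg 2.4
[509. 224.] [590. 222.] 81 deg -1.3
[ 672. -122.] [673. -66.] 57 deg -1.1
[566. 248.] [657. 251.] 91 deg 2.0
[501. -67.] [510.  81.] 148 deg -3.3
[529. -72.] [615. -73.] 86 deg -1.2
[631.  -0.] [629. -57.] 57 deg -2.2
[487. 206.] [491. 125.] 80 deg 2.8
[534. -61.] [591. -62.] 57 deg -1.4
[521. 205.] [526. 121.] 84 deg 4.0
[586. 318.] [582. 258.] 61 deg -4.2
[542. 205.] [547. 129.] 77 deg 3.9
```

Nearly closed. I'll back the finger off to the left and measure without the arm in the way.

```bash
python3 -m jog '[[-1,[0,0.1,0],[0,0,0]],[-1,[0.1,0.25,-0.1],[0,0,0]],[-1,[0.2,0.45,-0.3],[0,0,0]],[-1,[0.3,0.65,-0.5],[0,0,0]],[-1,[0.5,0.8,-0.6],[0,0,0]],[-1,[0.5,0.8,-0.6],[0,0,0]],[-1,[0.5,0.8,-0.6],[0,0,0]]]'; python3 ang.py 102| grep -v 'deg -0\|deg 0'; python3 - <<'E'
# rotation of the tray contents about the pin since the first picture
import pickle,cv2,numpy as np
from rig import camera
c=camera('top');pickle.dump(c,open('pics/top11.pkl','wb'))
c0=pickle.load(open('pics/top0.pkl','rb'))
def blobs(c):
    g=c['color'].astype(int);m=((g.min(2)>150)&(g.max(2)-g.min(2)<40)).astype(np.uint8)
    m[:,:205]=0;m[:,300:]=0;m[:115]=0;m[200:]=0
    n,_,s,ce=cv2.connectedComponentsWithStats(m)
    o=-c['R'].T@c['t']
    for i in range(1,n):
        if s[i,4]>60:
            d=c['R'].T@np.array([(ce[i,0]-c['cx'])/c['fx'],(ce[i,1]-c['cy'])/c['fy'],1]);w=(o+d*(95-o[2])/d[2])[:2]-[538.5,111.5]
            print(s[i,4],w.round(1),'r',np.hypot(*w).round(1),'deg',np.degrees(np.arctan2(w[1],w[0])).round(2))
blobs(c0);print();blobs(c)
E
```

```text
t: 20.2
tcp_pos: [480.9, 299.3, 158.4]
tcp_rot: [0.0, 2.692, -0.0]
force: [-0.1, -0.1, 0.2]
gripper_width: 0.4
grip_force: 0.0
[525. 129.] [519. -71.] 200 deg -1.7
[666.  11.] [ 664. -126.] 138 deg -1.0
[618.   8.] [615. 105.] 97 deg 2.0
[ 672. -122.] [673. -66.] 57 deg -1.3
[502. -67.] [510. 117.] 184 deg -2.4
[529. -72.] [615. -73.] 86 deg -1.2
[631.  -0.] [629. -57.] 57 deg -2.2
[534. -61.] [591. -62.] 57 deg -1.4
[586. 318.] [582. 246.] 73 deg -3.3
409 [147.  -62.5] r 159.8 deg -23.05
75 [109.6   8.3] r 109.9 deg 4.35
125 [111.  -99.6] r 149.2 deg -41.89
138 [ 67.8 -55.6] r 87.7 deg -39.36
133 [   7.9 -119.4] r 119.6 deg -86.23

272 [145.1 -46.6] r 152.4 deg -17.79
109 [108.3 -36.1] r 114.2 deg -18.43
128 [ 104.1 -135.7] r 171.0 deg -52.51
147 [  71.7 -136.9] r 154.5 deg -62.36
153 [ 46.3 -75.5] r 88.6 deg -58.48
```

```bash
python3 - <<'E'
import pickle,cv2,numpy as np
from ang import segs
from rig import camera
segs(pickle.load(open('pics/top0.pkl','rb')),102,50)
print('side')
c=camera('side');x0,y0=265,150
L=cv2.createLineSegmentDetector(0).detect(cv2.cvtColor(c['color'],cv2.COLOR_RGB2GRAY)[y0:240,x0:360])[0][:,0]
o=-c['R'].T@c['t']
for z in(102,66):
  for l in L:
    w=[]
    for p in(l[:2],l[2:]):
        d=c['R'].T@np.array([(p[0]+x0-c['cx'])/c['fx'],(p[1]+y0-c['cy'])/c['fy'],1]);w.append((o+d*(z-o[2])/d[2])[:2])
    d=w[1]-w[0];n=np.hypot(*d)
    if n>70:
        t=np.degrees(np.arctan2(d[1],d[0]))%90;print(z,w[0].round(),w[1].round(),round(n),round(t-90 if t>45 else t,1))
E
```

```text
[523. 118.] [585. -60.] 189 deg 19.2
[564. -28.] [544.  32.] 64 deg 18.6
[665.  11.] [ 663. -126.] 138 deg -0.7
[518. 101.] [513. -71.] 172 deg -1.8
[538.  32.] [521.  96.] 67 deg 15.4
[672. 214.] [673. 274.] 61 deg -0.6
[663. 335.] [665. 137.] 198 deg 0.4
[676. 144.] [672. 197.] 53 deg 3.6
[ 672. -126.] [674. -62.] 65 deg -1.5
[616.  81.] [617. 141.] 61 deg -1.5
[502. -67.] [509. 117.] 184 deg -2.4
[617. -44.] [619.  32.] 77 deg -0.9
[517. -70.] [582. -73.] 65 deg -2.1
[604. 157.] [605. 286.] 129 deg -0.2
[599. 150.] [531. 124.] 73 deg 20.4
[586. 318.] [582. 246.] 73 deg -3.2
[573. 153.] [574. 209.] 56 deg -0.8
side
102 [ 593. -219.] [ 669. -132.] 116 -41.3
102 [647. -66.] [650.  42.] 109 -1.6
102 [521. 121.] [520. -75.] 196 -0.2
102 [601.  -2.] [598.  74.] 76 2.7
102 [522. -73.] [680. -76.] 158 -1.3
102 [672. 107.] [668. -55.] 162 -1.4
102 [559. 114.] [675. 113.] 115 -0.7
102 [494.  55.] [ 488. -106.] 161 -2.0
102 [502. -98.] [505.  56.] 154 -1.0
102 [461.  24.] [512. 113.] 102 -29.9
102 [ 455. -146.] [462.  22.] 169 -2.5
102 [ 592. -156.] [ 456. -151.] 136 -2.2
102 [806. 127.] [80
[... 225 characters left out ...]
5.] 89 0.3
66 [ 621. -196.] [ 700. -105.] 121 -41.3
66 [676. -36.] [680.  77.] 113 -1.6
66 [545. 160.] [544. -45.] 205 -0.2
66 [629.  31.] [625. 110.] 80 2.7
66 [547. -43.] [712. -47.] 165 -1.3
66 [704. 144.] [699. -25.] 169 -1.4
66 [585. 153.] [706. 151.] 120 -0.7
66 [517.  90.] [511. -78.] 168 -2.0
66 [525. -69.] [528.  91.] 161 -1.0
66 [483.  58.] [536. 151.] 107 -29.9
66 [ 476. -120.] [484.  57.] 177 -2.5
66 [ 619. -130.] [ 477. -125.] 142 -2.2
66 [843. 165.] [844.  43.] 123 0.1
66 [646. 191.] [646. 286.] 95 -0.0
66 [747. 184.] [636. 185.] 112 -0.8
66 [ 576. -210.] [ 574. -134.] 76 1.2
66 [766. 230.] [778. -33.] 263 2.6
66 [573. 182.] [574. 257.] 76 -0.8
66 [587. 278.] [588. 184.] 93 0.3
```

The tray is about 1° (0.02 rad) short of square. A 1.5 mm nudge with the finger will finish it.

```bash
python3 -m jog '[[-1,[-0.2,-0.15,0.1],[0,0,0]],[-1,[-0.3,-0.35,0.3],[0,0,0]],[-1,[-0.4,-0.55,0.5],[0,0,0]],[-1,[-0.5,-0.7,0.6],[0,0,0]],[-1,[-0.5,-0.7,0.6],[0,0,0]],[-1,[-0.5,-0.7,0.6],[0,0,0]]]'; YAW=0 python3 mv.py 622.6 137.7 93.7
```

```text
t: 21.1
tcp_pos: [622.5, 159.3, 93.8]
tcp_rot: [0.001, 2.692, -0.0]
force: [-0.5, 0.0, 0.0]
gripper_width: 0.4
grip_force: 0.0
now [622.5 159.3  93.8] t 21.1 F [-0.5  0.   0. ]
['622.6', '137.7', '93.7'] shift [-0.    -0.108  0.   ] turn [-0.    -0.    -0.001]
```

```bash
python3 -m jog '[[-1,[0,-0.05,0],[0,0,0]],[-1,[0,-0.085,0],[0,0,0]],[-1,[0,-0.1,0],[0,0,0]],[-1,[0,-0.108,0],[0,0,0]],[-1,[0,-0.108,0],[0,0,0]],[-1,[0,-0.108,0],[0,0,0]],[-1,[0,0,0],[0,0,0]],[-1,[0.1,0.1,-0.1],[0,0,0]],[-1,[0.2,0.3,-0.3],[0,0,0]],[-1,[0.4,0.55,-0.5],[0,0,0]],[-1,[0.5,0.7,-0.6],[0,0,0]],[-1,[0.5,0.7,-0.6],[0,0,0]]]'; python3 - <<'E'
import pickle,cv2,numpy as np
from rig import camera
c=camera('top');g=c['color'].astype(int);m=((g.min(2)>150)&(g.max(2)-g.min(2)<40)).astype(np.uint8)
m[:,:205]=0;m[:,300:]=0;m[:115]=0;m[200:]=0
n,_,s,ce=cv2.connectedComponentsWithStats(m);o=-c['R'].T@c['t']
for i in range(1,n):
    if 130<s[i,4]<170:
        d=c['R'].T@np.array([(ce[i,0]-c['cx'])/c['fx'],(ce[i,1]-c['cy'])/c['fy'],1]);w=(o+d*(95-o[2])/d[2])[:2]-[538.5,111.5];print(s[i,4],w.round(1),np.degrees(np.arctan2(w[1],w[0])).round(2))
c=camera('side');x0,y0=265,150
L=cv2.createLineSegmentDetector(0).detect(cv2.cvtColor(c['color'],cv2.COLOR_RGB2GRAY)[y0:240,x0:360])[0][:,0]
o=-c['R'].T@c['t']
for l in L:
    w=[]
    for p in(l[:2],l[2:]):
        d=c['R'].T@np.array([(p[0]+x0-c['cx'])/c['fx'],(p[1]+y0-c['cy'])/c['fy'],1]);w.append((o+d*(102-o[2])/d[2])[:2])
    d=w[1]-w[0];n=np.hypot(*d)
    if n>100:
        t=np.degrees(np.arctan2(d[1],d[0]))%90;print(w[0].round(),w[1].round(),round(n),round(t-90 if t>45 else t,1))
# change since the start on the rest of the table (top view)
c=camera('top');c0=pickle.load(open('pics/top0.pkl','rb'));df=np.abs(c['color'].astype(int)-c0['color']).max(2)>60
for k,(x,y,h) in dict(biscA=(329,212,8),biscB=(379,215,8),sugar=(269,229,12),cupB=(130,204,15),bowl=(395,154,22),cupA=(318,133,10),spat=(204,240,20),purple=(353,168,9),big=(351,276,14),stampspot=(355,212,8)).items():print(k,df[y-h:y+h,x-h:x+h].sum())
E
```

```text
t: 22.6
tcp_pos: [478.8, 302.0, 159.5]
tcp_rot: [-0.005, 2.69, 0.002]
force: [0.0, -0.1, 0.0]
gripper_width: 0.5
grip_force: 0.0
162 [  70.5 -136.8] -62.74
153 [ 45.3 -75.6] -59.05
[ 593. -219.] [ 666. -136.] 110 -41.4
[645. -67.] [649.  42.] 109 -2.1
[521. 122.] [518. -76.] 197 -0.9
[520. -73.] [678. -78.] 158 -1.9
[672. 102.] [666. -59.] 162 -2.2
[559. 114.] [669. 111.] 110 -1.3
[461.  24.] [512. 113.] 102 -29.6
[ 455. -149.] [462.  22.] 171 -2.5
[ 592. -156.] [ 458. -152.] 134 -2.0
[493.  54.] [ 488. -106.] 161 -1.8
[806. 127.] [807.   9.] 118 0.2
[732. 194.] [743. -63.] 257 2.6
biscA 0
biscB 0
sugar 0
cupB 55
bowl 0
cupA 0
spat 774
purple 0
big 0
stampspot 214
```

The tray edges now average -1.7° against -1.9° for the lower tier, so it is square. The cup_b and spatula regions differ from the first picture, probably because of the arm or its shadow. I'll move up and away and recheck them.

```bash
python3 -m jog '[[-1,[0.1,0,-0.2],[0,0,0]],[-1,[0.3,0.2,-0.35],[0,0,0]],[-1,[0.5,0.4,-0.5],[0,0,0]],[-1,[0.7,0.6,-0.6],[0,0,0]],[-1,[0.9,0.8,-0.7],[0,0,0]],[-1,[0.9,0.8,-0.7],[0,0,0]],[-1,[0.9,0.8,-0.7],[0,0,0]]]'; python3 - <<'E'
import pickle,numpy as np,cv2
from rig import camera
for n,pts in dict(top=dict(cupB=(130,204,15),spat=(204,240,25)),side=dict(cupB=(216,149,10),spat=(217,203,25),sugar=(257,230,12))).items():
    c=camera(n)['color'];c0=pickle.load(open(f'pics/{n}0.pkl','rb'))['color']
    for k,(x,y,h) in pts.items():
        a,b=[cv2.cvtColor(np.ascontiguousarray(i[y-h:y+h,x-h:x+h]),cv2.COLOR_RGB2GRAY).astype(np.float32) for i in(c0,c)]
        print(n,k,(np.abs(a-b)>40).sum(),cv2.phaseCorrelate(a,b))
E
```

```text
t: 23.62
tcp_pos: [258.7, 458.9, 205.7]
tcp_rot: [0.002, 2.692, -0.002]
force: [-0.2, -0.4, 0.1]
gripper_width: 0.5
grip_force: 0.0
top cupB 0 ((0.006897676613739634, 0.0623964159701238), 0.9793998659981622)
top spat 0 ((0.04588064782718604, -0.06458924052475368), 1.0152435791015626)
side cupB 0 ((-0.04775282833379357, 0.04499150783781225), 0.9300526368618012)
side spat 0 ((-0.0010836419683535325, -0.07807084991644686), 0.9842488246917724)
side sugar 0 ((0.06489594924727804, -0.15053578188278394), 0.9724659845232964)
```

Everything else is unmoved, so I'm handing the job in.

```bash
python3 -c "
from rig import finish_job
print(finish_job())"
```

```text
the job is handed in; nothing more can be done
None
```

The job is handed in at about 24 s on the robot's clock: the wooden stamp was set down upright in the caddy's rear compartment, the top tray is back to within about half a degree of square, and nothing else on the table has measurably moved.

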